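Press the sleeve board's leg into its blind hole

ROBOT

A 6-joint arm with a two-finger parallel gripper is mounted at the origin on the work surface. World frame = base frame: x ahead of the robot, y to its left, z up, the work surface at z = 0. Lengths are in m, angles in degrees, forces in N, time in s.
With the tool pointing down it reaches from about 0.325 to 0.9 m from the base axis. Payload 6.1 kg.
Tool frame: the origin (TCP) lies where the fingers leave the gripper's body, on its centre line; the fingertips stand 73 mm ahead of it and the grasp point (between the pads) lies 54 mm ahead of it; z points along the fingers, y is the line along which they close (so a half turn about z gives the same grasp; the last joint's range is limited). The gripper opens to 85 mm and grips with 20 to 120 N. Pads are 22 mm wide; open, the fingers measure 114 mm over their backs; the gripper's body (76 mm by 85 mm) begins 54 mm behind the grasp point. The pads swing forward as they close: fully open they stand 13 mm farther back than shut.
Start: joints at [65.999, 12.628, 87.462, -0, 79.91, -7.225], TCP at [0.18, 0.598, 0.304] pointing down, gripper open.
Joint ranges: [-170.65, 170.65], [-52.31, 119.04], [5.05, 147.46], [-71.25, 251.25], [11.57, 151.72], [-153.62, 153.62]. Speed limits (degrees/s): [147.25, 147.25, 172.46, 180, 180, 180].

INTERFACE

Orientations are given as [roll, pitch, yaw] about the fixed x, y, z axes, in that order (R = Rz(yaw) Ry(pitch) Rx(roll)).
In Python, from plant import env, imaging gives the robot as it stands.
- The arm moves only by the tool send_rows, never from a script. Its argument "increments" is a list of rows, each a list of 4 numbers: the shift along the tool's x, y, z in mm, then the turn about the tool's z in rad. A call has 1 to 8 rows; each row shifts and turns the commanded pose from where the row before left it, along the tool's axes as they then stand; what a row does not reach is not made up. A row lasts 1/10 s, in which the tool goes at most 50 mm and 8.59 degrees, less where a joint would pass 70% of its speed; a pose out of reach is approached as far as the arm can. A call is refused whole if a number of a shift passes 50 or a number of a turn 0.15, either way. A call with a gripper value outside its range is refused whole. "fingers" is the gripper's target within -1 to 1 (fully open at 1, half-way at 0, shut at -1), set as the call begins (left out, the last holds). The fingers move at their own pace and stop on an object; the grip force is fixed at half the most. Time passes only in rows, so rows that do not move let the fingers close. It gives the time, the measured TCP pose, the force, the opening and the grip force at its end, in the units of the state.
- env.state(): the state, without advancing time (a new reading comes with each control period).
- imaging.read_camera(name): name is "scene" or "top" or "wrist"; returns the picture (480x640x3 uint8, blue, green, red); there is no depth.
- imaging.camera_params(name): a dict with "intrinsics" (3x3 intrinsics, pixels), "R" (3x3) and "t" (3): a world point X has camera coordinates R X + t. Camera axes: x right, y down, z forward; pixel columns grow to the right and rows downward; lengths in m; the calibration is good to about 2 mm. A picture is of the moment at which its call begins: read the wrist's pose just before it. camera_params takes no time and is no camera call; for the wrist camera it gives the pose at the moment of the call.
- env.job_done(): hands the job in; it is judged then, once.
Trained networks look in the newest picture that a camera, given by its name, has taken for a name from the list of things; names that differ only in an ending like _2 or _b are one class to them, and where a whole thing is asked for, a point or a joint stands for the part that bears it (a point fixed in the world has none). Each returns a list of dicts, best first, with "confidence" (0 to 1); they miss things now and then, are a little off and sometimes report something else, mostly with a low value. They report only what shows in the picture. A call takes as long as a camera call. They do not tell look-alikes from the thing itself.
- imaging.find_in(camera, name): "at" ([column, row] in pixels, amid what is visible of it).
- imaging.tip_of(camera, name): "at" ([column, row] in pixels: a listed point, or the origin of a listed thing).
The state is a dict: "time_s": time; "qpos": joint angles; "qvel": joint speeds; "effort": joint torques, N m; "position": TCP position; "tool_rot": TCP orientation; "force": force on the tool from outside, world axes, zero at the start; "wrist_torque": the same for the moment, N m; "opening": finger opening in m; "grasp_force": force on a finger pad.
Only numpy, scipy, OpenCV 4.12 (cv2) and the standard library are available. Lean on these libraries where they do the work, as an engineer would, in place of code of your own. Each camera call takes 0.05 s, during which the arm holds its last target. There are 200 camera calls.

TASK

The wooden sleeve board lies upside down on the shelf and its square leg stands loose in the blue rack. Lift the leg out, feel gently for the hole in the board's dark round boss, never forcing it, and press the leg's round tenon straight in until its shoulder sits fully down on the boss; only then let go, leaving the leg standing upright. Leave the scoop, the peg box and the tray of hooks where they are.

Things in the scene. Friction and masses are not known exactly. Their poses are not given: they have to be found in the camera images.
- leg: Loose wooden leg standing upright, 89 mm tall, 50 to 120 g. Below, a plain round tenon of light wood, 16 mm diameter, 24 mm long, with a flat foot and sharp edge; above it a darker square body, 28 x 28 mm, 65 mm tall, to be held by two opposite faces. Origin: centre of the tenon's foot; z runs up the leg, x and y are square to the body's faces.
- leg_shoulder (a point): Centre of the leg's shoulder (the flat underside of its square body), 24 mm above the tenon's foot.
- leg_top (a point): Centre of the leg's top, 89 mm above the tenon's foot (65 mm above the shoulder).
- rack: Fixed blue plastic block, 75 x 75 x 30 mm, with one upright hole of 20 mm diameter in its middle, in which the leg's tenon stands at the start with the shoulder resting on the block's top (30 mm above the shelf). Origin: centre of its underside.
- board: Sleeve board lying upside down, fixed to the shelf: flat wood, 110 mm wide, round ends, upper face 25 mm above the shelf. It runs along its own y, 115 mm past the boss to +y and 395 mm to -y, where two 8 mm ribs cross it. The boss is a dark wooden cylinder on it, 60 mm diameter, 30 mm tall. Origin: on the shelf, under point boss_mark; z up.
- boss_mark (a point): Where the middle of the boss's flat top should be, 55 mm above the shelf. In the boss's middle is an upright blind hole, 18 mm diameter, 27 mm deep, no chamfer. The boss was glued on by hand: it and its hole really sit 2.5 to 4.5 mm sideways of this point, in an unknown direction, at this height. It is firm and does not give.
- scoop: Grey plastic laundry scoop, loose: an open box 100 x 85 x 50 mm, handle 98 mm long to its -x side. Origin: centre of the box's underside. Bystander.
- pegbox: Clear plastic peg box with its flap shut, loose, 150 x 130 x 64 mm, coloured pegs inside. Origin: centre of its underside. Bystander.
- tray: Silver aluminium tray, loose, 190 (x) x 120 (y) x 22 mm, with metal hooks in it. Origin: centre of its underside. Bystander.
Things that resemble listed ones, but are neither listed nor needed, are in the scene too. Several things have the shape of the leg; the one meant has the colours described above. Several things look just like the rack: the one meant starts farthest from the robot's base.

How it is judged:
By the outcome, as a careful person would: the job done as asked, in the order asked, and still so for the second after the job is handed in, with the robot touching nothing.
It also fails if it takes over 72 s, if anything falls off the work surface, if the arm or the gripper's body presses on something with over 40 N, if the wrist force passes 120 N, or if a joint passes its speed limit or range.

## Working session

There is one attempt and no reset: what is moved stays moved. The work goes in short steps, Python scripts to look and compute and a tool call to move; the robot and the scene stay as the last step left them, time stands still between calls to the robot, and variables do not carry over. Pictures are saved under pics/ and viewed, at most 10 in all, crops included, and the job is handed in when it is done.

Besides the shell and the picture viewer there is one more tool, called after "Emit:" by a JSON object that holds its "fn" and its "kwargs", one argument or row to a line. send_rows: Moves the arm, as the interface text tells. Its arguments: {"type":"object","properties":{"increments":{"type":"array"},"fingers":{"type":"number"}},"required":["increments"]}

```bash
mkdir -p pics; cat > h.py <<'E'
import numpy as np, cv2
from plant import env, imaging
def shot(c,fn=None):
    p=imaging.camera_params(c); im=imaging.read_camera(c)
    if fn: cv2.imwrite('pics/'+fn,im)
    return im,p
def at_z(p,uv,z):
    K,R,t=[np.array(p[k],float) for k in('intrinsics','R','t')]
    d=R.T@np.linalg.solve(K,[uv[0],uv[1],1]); c=-R.T@t
    return c+d*(z-c[2])/d[2]
def proj(p,X):
    K,R,t=[np.array(p[k],float) for k in('intrinsics','R','t')]
    q=K@(R@np.array(X,float)+t); return q[:2]/q[2]
E
python3 - <<'E'
from h import *
print(env.state())
for c in('top','scene'):
    im,p=shot(c,c+'1.png')
    for n,z in(('leg_top',.095),('leg_shoulder',.03),('rack',0),('boss_mark',.055),('board',0)):
        for d in imaging.tip_of(c,n)[:4]: print(c,n,round(d['confidence'],2),np.round(d['at'],1),np.round(at_z(p,d['at'],z)[:2],4))
E
```

```text
{'time_s': 0.0, 'qpos': array([ 6.59979577e+01,  1.26761050e+01,  8.75260073e+01, -4.27088964e-04,
        7.99087474e+01, -7.22540113e+00]), 'qvel': array([ 0.02621985, -0.01376018,  0.01111323, -0.03867091,  0.06333379,
        0.03868879]), 'effort': array([-4.75530305e-04, -4.96887481e+01, -3.89405036e+01, -3.84410750e-04,
        1.08347894e-02,  1.62560150e-05]), 'position': array([0.1802222 , 0.5979721 , 0.30278752]), 'tool_rot': array([-1.79889968e+02, -1.35261494e-02,  1.63223421e+02]), 'force': array([ 0.57158223, -0.39747323,  0.2813827 ]), 'wrist_torque': array([-0.00014183,  0.0338861 ,  0.01496383]), 'grasp_force': 0.0, 'opening': 0.08539559436272684}
top leg_top 0.72 [409.4 115.5] [0.7188 0.0287]
top leg_top 0.69 [244.9 284. ] [0.4627 0.28  ]
top leg_top 0.57 [316.8 278.5] [0.4705 0.1713]
top leg_shoulder 0.84 [315.8 280.9] [0.4648 0.1727]
top leg_shoulder 0.56 [248.5 285.2] [0.4583 0.2815]
top rack 0.74 [350.2 361.1] [0.3305 0.116 ]
top boss_mark 0.92 [499.9 224.6] [ 0.5535 -0.1199]
top board 0.74 [488.8 227.6] [ 0.5518 -0.1178]
scene leg_top 0.93 [316.5 203. ] [0.4715 0.1707]
scene leg_top 0.88 [368.6 195.6] [0.4761 0.2713]
scene leg_top 0.28 [171.9 284.7] [ 0.5946 -0.1084]
scene leg_shoulder 0.83 [313.3 227. ] [0.4733 0.1652]
scene leg_shoulder 0.73 [368.6 216.5] [0.4724 0.2786]
scene rack 0.96 [312.7 235.8] [0.4704 0.1652]
scene rack 0.79 [275.5 196.5] [0.3473 0.1158]
scene boss_mark 0.85 [171. 284.] [ 0.5627 -0.1135]
scene boss_mark 0.28 [263.8 375.2] [0.7708 0.0089]
scene board 0.93 [173.5 300. ] [ 0.5581 -0.1179]
```

View pics/top1.png

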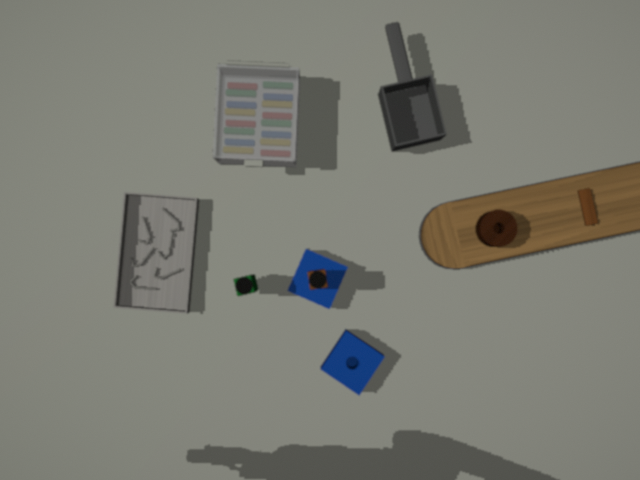

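View pics/scene1.png

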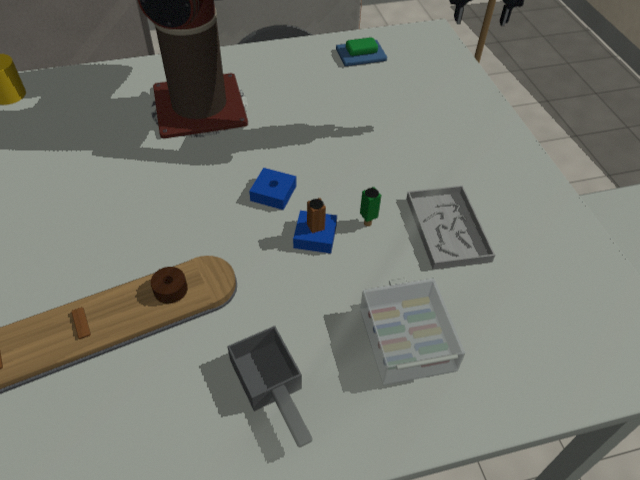

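The intended orange-brown leg is in the far blue rack, at about (318,279) in the top view and (316,215) in the scene view. The boss is at (497,228) in the top view, with its hole visible. The green leg and the empty rack are decoys. I'm moving over the leg for a wrist view.

Emit:
{"fn": "send_rows", "kwargs": {
  "increments": [
    [-36,-29,0,0],
    [-36,-29,0,0],
    [-36,-29,0,0],
    [-36,-29,0,0],
    [-36,-29,0,0],
    [-36,-29,0,0],
    [-36,-29,0,0],
    [-36,-29,0,0]
  ],
  "fingers": 1
}}

```text
time_s: 1.4
position: [0.3899, 0.2916, 0.3043]
tool_rot: [180.0, 0.0, 163.2]
force: [1.1, 0.9, 0.8]
opening: 0.0853
grasp_force: 0.0
```

Emit:
{"fn": "send_rows", "kwargs": {
  "increments": [
    [-36,-29,0,0],
    [-36,-29,0,0],
    [-36,-29,0,0],
    [0,0,0,0],
    [0,0,0,0],
    [0,0,0,0]
  ]
}}

```text
time_s: 2.0
position: [0.467, 0.1793, 0.3039]
tool_rot: [180.0, -0.0, 163.3]
force: [-0.4, 0.3, -0.2]
opening: 0.0853
grasp_force: 0.0
```

```bash
cat >> h.py <<'E'
from scipy.spatial.transform import Rotation as Ro
def tool(s=None):
    s=s or env.state(); return np.array(s['position']),Ro.from_euler('xyz',s['tool_rot'],degrees=True).as_matrix()
def inc(target,s=None):
    P,R=tool(s); return np.round(R.T@(np.array(target)-P)*1000,1)
E
python3 - <<'E'
from h import *
s=env.state();print(s['time_s'],s['position'],s['tool_rot'],s['force'])
im,p=shot('wrist','w1.png')
print('cam',-np.array(p['R']).T@p['t'])
for n,z in(('leg_top',.095),('leg_shoulder',.03),('rack',0)):
    for d in imaging.tip_of('wrist',n)[:3]: print(n,round(d['confidence'],2),np.round(d['at'],1),np.round(at_z(p,d['at'],z)[:2],4))
E
```

```text
2.0 [0.46697949 0.17932688 0.30386712] [ 1.79986508e+02 -2.83672925e-02  1.63251303e+02] [-0.42948193  0.26176317 -0.18589708]
cam [0.40418683 0.19737303 0.37418364]
leg_top 0.78 [440.2 187.1] [0.4585 0.2813]
leg_top 0.7 [304.3 241.3] [0.4694 0.1672]
leg_shoulder 0.74 [312.  222.8] [0.4689 0.173 ]
leg_shoulder 0.74 [417.1 181.5] [0.4595 0.2808]
rack 0.82 [214.  103.8] [0.3329 0.1136]
rack 0.58 [310.6 218.2] [0.4693 0.1709]
```

View pics/w1.png

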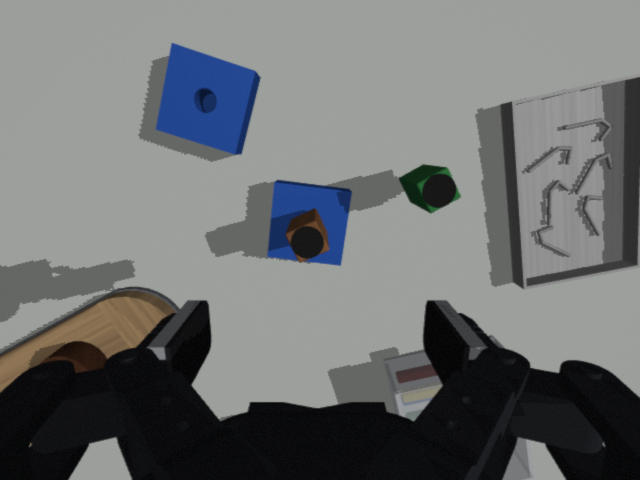

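The wrist view shows the leg at about (307,241), standing diamond-wise in its rack. I'll fit its position and yaw by silhouette.

```bash
cat > fit.py <<'E'
from h import *
from scipy.optimize import minimize
def leg_mask(im,win):
    x0,y0,x1,y1=win
    b,g,r=[im[...,i].astype(int) for i in range(3)]
    m=((r>b+12)|((r<35)&(g<35)&(b<35))).astype(np.uint8)
    w=np.zeros_like(m); w[y0:y1,x0:x1]=1; m*=w
    m=cv2.morphologyEx(m,cv2.MORPH_OPEN,np.ones((3,3),np.uint8))
    n,l,st,_=cv2.connectedComponentsWithStats(m); i=1+np.argmax(st[1:,4]); return (l==i).astype(np.uint8)
def sil(p,x,y,a,z0,z1,shape,h=.014):
    c,s=np.cos(a),np.sin(a); S=4
    P=[proj(p,(x+c*i-s*j,y+s*i+c*j,z)) for i in(-h,h) for j in(-h,h) for z in(z0,z1)]
    m=np.zeros((shape[0],shape[1]),np.uint8)
    cv2.fillConvexPoly(m,cv2.convexHull(np.round(np.array(P)*256).astype(np.int32)),1,shift=8); return m
def fit(im,p,x,y,win,z0=.03):
    M=leg_mask(im,win)
    cost=lambda v:1-(lambda m:(m&M).sum()/(m|M).sum())(sil(p,x+v[0]/1e3,y+v[1]/1e3,v[2]/10,z0,z0+.065,M.shape))
    best=min((minimize(cost,(0,0,a/10*np.pi*5/1),method='Nelder-Mead',options=dict(initial_simplex=np.array([[0,0,a*1.],[3,0,a],[0,3,a],[0,0,a+2]]))) for a in np.arange(0,15.7,2.6)),key=lambda r:r.fun)
    v=best.x; return x+v[0]/1e3,y+v[1]/1e3,np.degrees(v[2]/10)%90,best.fun,M
E
python3 - <<'E'
from fit import *
im,p=shot('wrist')
x,y,a,f,M=fit(im,p,.469,.169,(280,200,340,275)); print(x,y,a,f,M.sum())
o=im.copy()
cv2.drawContours(o,cv2.findContours(sil(p,x,y,np.radians(a),.03,.095,M.shape),0,1)[0],-1,(0,255,0),1)
a1=cv2.resize(im[190:280,260:350],None,fx=4.4,fy=4.4,interpolation=cv2.INTER_CUBIC);b1=cv2.resize(o[190:280,260:350],None,fx=4.4,fy=4.4,interpolation=0)
cv2.imwrite('pics/w1f.png',np.hstack([a1,b1]))
E
```

```text
0.4713472471097588 0.16925046617419356 1.8984052216415392 0.13888888888888884 1490
```

View pics/w1f.png

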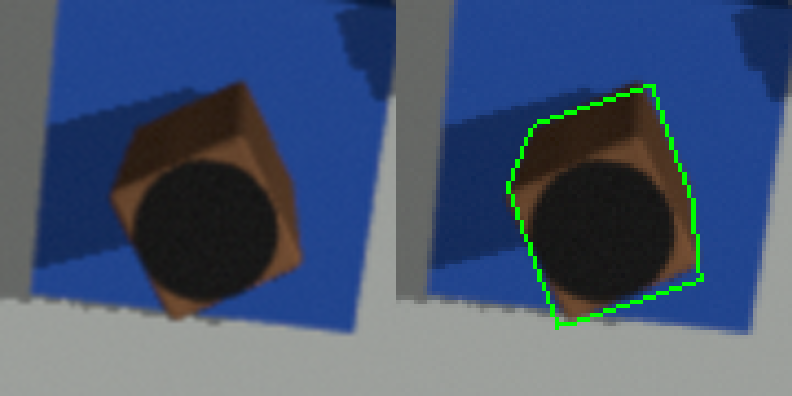

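The overlay fit is loose because the dark side confuses the mask. The corners read clearly by eye, so I'll solve for the pose from them.

```bash
python3 - <<'E'
from h import *
from scipy.optimize import least_squares
p=imaging.camera_params('wrist')
C=np.array([(110,193),(180,318),(300,262),(232,138),(243,83),(137,130),(293,190)])/4.4+[260,190]
Z=[.095]*4+[.03]*3
W=np.array([at_z(p,c,z) for c,z in zip(C,Z)]); print(np.round(W,4)); print(W[:4].mean(0))
k=[0,1,2,3,3,0,2]
def pts(v): return [proj(p,(v[0]+.0198*np.cos(v[2]+i*np.pi/2*v[3]),v[1]+.0198*np.sin(v[2]+i*np.pi/2*v[3]),z)) for i,z in zip(k,Z)]
d=W[0,:2]-W[:4,:2].mean(0); d1=W[1,:2]-W[:4,:2].mean(0); sg=np.sign(d[0]*d1[1]-d[1]*d1[0])
r=least_squares(lambda v:(np.array(pts([*(v[:2]/1e3),v[2],sg]))-C).ravel(),[470,169,np.arctan2(d[1],d[0])])
print(r.x,(np.degrees(r.x[2])-45)%90, r.fun.reshape(-1,2).round(1))
print(inc((r.x[0]/1e3,r.x[1]/1e3,.25)))
E
```

```text
[[0.4591 0.1544 0.095 ]
 [0.4857 0.1595 0.095 ]
 [0.4817 0.1841 0.095 ]
 [0.4558 0.1788 0.095 ]
 [0.4567 0.1803 0.03  ]
 [0.46   0.1546 0.03  ]
 [0.4832 0.1841 0.03  ]]
[0.47058092 0.16920588 0.095     ]
[471.09250143 169.14786466  -2.20021871] 8.936754169684008 [[-1.4  0.8]
 [-1.9  2.2]
 [ 1.6  0.8]
 [ 2.2 -1.5]
 [-0.  -1.7]
 [-1.6 -0.1]
 [ 0.9 -0.7]]
[-7.  -8.9 53.9]
```

Emit:
{"fn": "send_rows", "kwargs": {
  "increments": [
    [0,0,0,-0.115],
    [0,0,0,-0.115],
    [0,0,0,-0.115],
    [0,0,0,-0.115],
    [0,0,0,0],
    [0,0,0,0]
  ]
}}

```text
time_s: 2.85
position: [0.4673, 0.1791, 0.3039]
tool_rot: [180.0, 0.0, -170.5]
force: [0.2, 0.0, -0.7]
opening: 0.0857
grasp_force: 0.0
```

```bash
python3 - <<'E'
from h import *
s=env.state();print(s['time_s'],s['position'],s['tool_rot'],s['qpos'],s['force'])
print(inc((.4707,.1695,.121)))
E
```

```text
2.85 [0.46725378 0.17909234 0.30392336] [ 1.79998805e+02  4.16307685e-04 -1.70546132e+02] [ 1.19334407e+01 -4.65467782e+00  1.05673767e+02  1.19823892e-03
  7.89804428e+01 -8.75206559e+01] [ 0.16320748  0.02172993 -0.66117142]
[ -1.8 -10.  182.9]
```

Emit:
{"fn": "send_rows", "kwargs": {
  "increments": [
    [-1.8,-10,0,0],
    [0,0,40,0],
    [0,0,40,0],
    [0,0,30,0],
    [0,0,25,0],
    [0,0,25,0],
    [0,0,20,0],
    [0,0,3,0]
  ]
}}

```text
time_s: 3.65
position: [0.4692, 0.1682, 0.1182]
tool_rot: [-180.0, -0.3, -170.5]
force: [-0.4, -0.0, 0.1]
opening: 0.0858
grasp_force: 0.0
```

Emit:
{"fn": "send_rows", "kwargs": {
  "increments": [
    [0,0,0,0],
    [0,0,0,0]
  ]
}}

```text
time_s: 3.85
position: [0.4719, 0.1691, 0.1221]
tool_rot: [-180.0, 0.1, -170.5]
force: [1.0, 0.4, 0.1]
opening: 0.0855
grasp_force: 0.0
```

```bash
python3 - <<'E'
from h import *
s=env.state();print(s['time_s'],s['position'],s['tool_rot'],s['force'])
im,p=shot('wrist','w2.png')
E
```

```text
3.85 [0.47185201 0.16905365 0.12210771] [-1.79998122e+02  1.07407241e-01 -1.70455293e+02] [0.96973275 0.40135065 0.1072664 ]
```

View pics/w2.png

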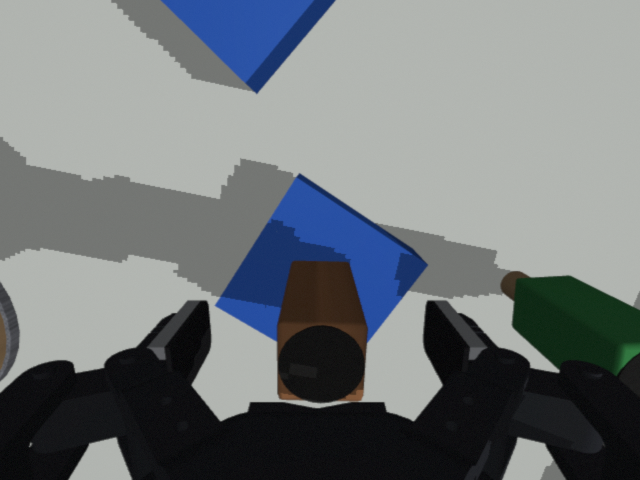

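The leg stands square between the pads (top centre about (321,362)). Closing now.

Emit:
{"fn": "send_rows", "kwargs": {
  "increments": [
    [0,0,0,0],
    [0,0,0,0],
    [0,0,0,0],
    [0,0,0,0],
    [0,0,0,0],
    [0,0,0,0],
    [0,0,0,0],
    [0,0,0,0]
  ],
  "fingers": -1
}}

```text
time_s: 4.7
position: [0.4712, 0.1692, 0.1213]
tool_rot: [180.0, 0.0, -170.4]
force: [-1.3, 0.0, 5.6]
opening: 0.0273
grasp_force: 59.3
```

Emit:
{"fn": "send_rows", "kwargs": {
  "increments": [
    [0,0,0,0],
    [0,0,0,0],
    [0,0,0,0],
    [0,0,0,0]
  ]
}}

```text
time_s: 5.1
position: [0.4712, 0.1692, 0.1213]
tool_rot: [180.0, 0.0, -170.4]
force: [0.7, 0.1, 5.4]
opening: 0.0274
grasp_force: 59.3
```

```bash
python3 - <<'E'
from h import *
s=env.state();print(s)
im,p=shot('wrist','w3.png')
cv2.imwrite('pics/w3.png',im)
P,R=tool(s)
for d in imaging.tip_of('wrist','leg_top')[:2]: print(d, at_z(p,d['at'],.095), R.T@(at_z(p,d['at'],.095)-P))
E
```

```text
{'time_s': 5.1, 'qpos': array([ 1.07166543e+01,  8.17657804e+00,  1.13988010e+02,  4.03037654e-04,
        5.77946330e+01, -8.88646848e+01]), 'qvel': array([ 0.04025619,  0.03011204, -0.11308832,  0.04273066, -0.06054541,
        0.06297627]), 'effort': array([-1.56537923e-01, -3.65463710e+01, -3.01417100e+01, -3.63866519e-02,
       -2.08228561e-01,  3.17503851e-03]), 'position': array([0.47123019, 0.16917854, 0.12128832]), 'tool_rot': array([ 1.79998851e+02,  4.07643838e-02, -1.70418876e+02]), 'force': array([0.71009297, 0.13859414, 5.38572588]), 'wrist_torque': array([-0.04825994,  0.1145759 ,  0.05092538]), 'grasp_force': 59.277010560035706, 'opening': 0.027364231959185227}
{'at': [316.4, 366.4], 'confidence': 0.78} [0.47020379 0.16779196 0.095     ] [ 0.00126157 -0.00119692  0.02628741]
```

View pics/w3.png

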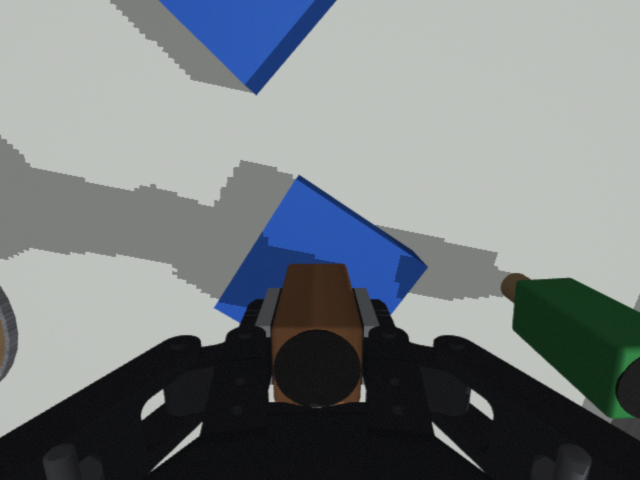

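Gripped, at a 27 mm opening and 59 N. I'll lift, then go to a spot beyond the boss so the wrist camera can see the hole.

Emit:
{"fn": "send_rows", "kwargs": {
  "increments": [
    [0,0,-10,0],
    [0,0,-20,0],
    [0,0,-30,0],
    [0,0,-30,0],
    [0,0,-20,0],
    [0,0,0,0],
    [0,0,0,0]
  ]
}}

```text
time_s: 5.9
position: [0.4706, 0.169, 0.2305]
tool_rot: [-180.0, -0.0, -170.4]
force: [0.2, 0.4, -0.8]
opening: 0.0276
grasp_force: 59.1
```

```bash
python3 - <<'E'
from h import *
s=env.state();print(s['time_s'],s['position'],s['force'],s['opening'],s['wrist_torque'])
print(inc((.635,-.116,.235)))
im,p=shot('top')
for d in imaging.tip_of('top','boss_mark')[:2]: print(d,at_z(p,d['at'],.055))
E
```

```text
5.9 [0.47062167 0.16904367 0.23050732] [ 0.24708905  0.40205807 -0.84117471] 0.027606656771278427 [-0.01386523  0.00286204 -0.03742445]
[-114.7 -308.4   -4.5]
{'at': [499.1, 222.9], 'confidence': 0.93} [ 0.55625681 -0.11866169  0.055     ]
```

Emit:
{"fn": "send_rows", "kwargs": {
  "increments": [
    [-14,-38,0,0],
    [-14,-38,0,0],
    [-14,-38,0,0],
    [-14,-38,0,0],
    [-14,-38,0,0],
    [-14,-38,0,0],
    [-14,-38,0,0],
    [-16,-42,0,0]
  ]
}}

```text
time_s: 6.8
position: [0.6341, -0.1166, 0.2283]
tool_rot: [179.9, -0.2, -170.4]
force: [1.1, 0.4, -0.4]
opening: 0.0274
grasp_force: 59.4
```

Emit:
{"fn": "send_rows", "kwargs": {
  "increments": [
    [0,0,0,0],
    [0,0,0,0],
    [0,0,0,0],
    [0,0,0,0]
  ]
}}

```text
time_s: 7.2
position: [0.6339, -0.1143, 0.2302]
tool_rot: [180.0, -0.1, -170.3]
force: [0.1, -0.6, -1.1]
opening: 0.0278
grasp_force: 59.7
```

```bash
python3 - <<'E'
from h import *
s=env.state();print(s['time_s'],s['position'],s['tool_rot'],s['force'])
im,p=shot('wrist','w4.png')
for d in imaging.tip_of('wrist','boss_mark')[:2]: print(d,at_z(p,d['at'],.055))
cs=proj(p,(.557,-.117,.055)); print(cs)
x,y=np.round(cs).astype(int); x0=min(max(x-80,0),480);y0=min(max(y-80,0),320)
print(x0,y0); c=cv2.resize(im[y0:y0+150,x0:x0+160],None,fx=2.5,fy=2.5,interpolation=cv2.INTER_CUBIC)
w=cv2.resize(im,(400,300)); w=cv2.copyMakeBorder(w,0,75,0,0,0)
cv2.imwrite('pics/w4v.png',np.hstack([w,cv2.convertScaleAbs(c,alpha=2.5)]))
E
```

```text
7.2 [ 0.63391972 -0.11431101  0.23021993] [ 1.79953157e+02 -6.83782904e-02 -1.70345294e+02] [ 0.11396504 -0.55585245 -1.09396585]
{'at': [337.1, 128.4], 'confidence': 0.92} [ 0.55325925 -0.11534674  0.055     ]
{'at': [316.3, 274.3], 'confidence': 0.2} [ 0.6553508  -0.11198298  0.055     ]
[333.60097969 133.85360802]
254 54
```

View pics/w4v.png

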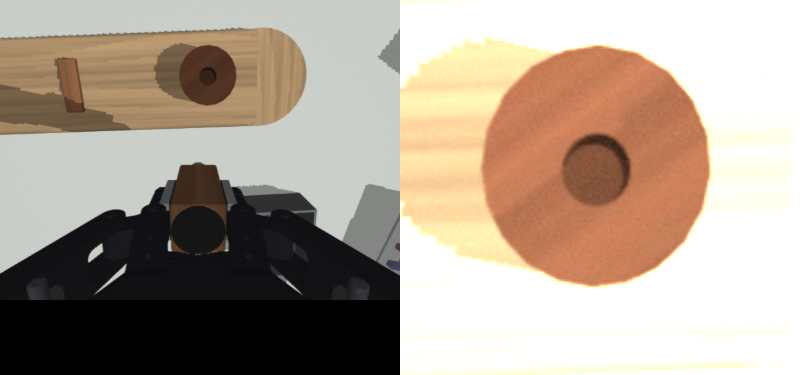

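The hole's rim shows clearly, at about (332.6,121.8) full-frame, and the held leg's top disc is at about (317,368). I'll measure both in the same picture so the calibration bias cancels.

```bash
cat > meas.py <<'E'
from h import *
def ell(m,near):
    best=None
    for c in cv2.findContours(m.astype(np.uint8),0,1)[0]:
        if len(c)>=12:
            h=cv2.convexHull(c); e=cv2.fitEllipse(h) if len(h)>5 else None
            if e and np.hypot(e[0][0]-near[0],e[0][1]-near[1])<25 and (best is None or cv2.contourArea(c)>best[1]): best=(e,cv2.contourArea(c))
    return best
E
python3 - <<'E'
from meas import *
im=cv2.imread('pics/w4.png'); p=imaging.camera_params('wrist'); s=env.state(); P,R=tool(s)
b,g,r=[im[...,i].astype(int) for i in range(3)]
top=ell((r<42)&(abs(r-b)<10)&(np.indices(r.shape)[0]<412)&(abs(np.indices(r.shape)[1]-317)<48),(317,368)); print('disc',top)
print('patch', im[368,317],im[122,333],im[122,355],im[113,336])
sub=r[95:150,305:360]
for th in (30,34,38,42,46):
    m=np.zeros(r.shape,bool); m[95:150,305:360]=sub<th; print(th,ell(m,(332,122)))
for uv in((332.6,121.8),): 
  w=at_z(p,uv,.055);print(w, R.T@(w-P))
if top: w=at_z(p,top[0][0],P[2]-.0263); print('leg',w,R.T@(w-P))
E
```

```text
disc (((316.59014892578125, 374.1842041015625), (88.0167236328125, 171.5831298828125), 90.21544647216797), 5780.5)
patch [21 20 19] [26 37 55] [32 48 77] [24 32 50]
30 (((336.26885986328125, 112.64415740966797), (6.904648780822754, 16.209632873535156), 118.5122299194336), 24.5)
34 (((333.4600524902344, 119.78182983398438), (21.767375946044922, 24.242660522460938), 161.68771362304688), 48.0)
38 (((333.05059814453125, 120.7050552368164), (23.85382843017578, 25.954389572143555), 173.0821990966797), 68.0)
42 (((332.88140869140625, 120.81356048583984), (24.33998680114746, 26.345735549926758), 171.01441955566406), 79.5)
46 (((332.64898681640625, 120.88160705566406), (25.189918518066406, 26.74898910522461), 171.4545135498047), 94.5)
[ 0.55021916 -0.11919882  0.055     ] [0.08356359 0.00939493 0.17591241]
leg [ 0.635986   -0.11530778  0.20459015] [-0.0016024  -0.00114122  0.02629942]
```

Emit:
{"fn": "send_rows", "kwargs": {
  "increments": [
    [20,2.5,0,0],
    [30,4,0,0],
    [32.5,4,0,0],
    [0,0,15,0],
    [0,0,20,0],
    [0,0,15,0],
    [0,0,0,0],
    [0,0,0,0]
  ]
}}

```text
time_s: 8.1
position: [0.5517, -0.1187, 0.1806]
tool_rot: [180.0, -0.0, -170.4]
force: [0.0, 0.4, -0.4]
opening: 0.0276
grasp_force: 59.6
```

```bash
python3 - <<'E'
from h import *
s=env.state();print(s['time_s'],s['position'],s['tool_rot'],s['force'],s['wrist_torque'])
im,p=shot('wrist','w5.png'); im2,p2=shot('scene'); im3,p3=shot('top')
def crop(im,c,h,f):
    x,y=np.round(c).astype(int); x=min(max(x,h),640-h); y=min(max(y,h),480-h); print(x,y); return cv2.convertScaleAbs(cv2.resize(im[y-h:y+h,x-h:x+h],(390,390),interpolation=cv2.INTER_CUBIC),alpha=1.8)
X=(.551,-.12,.055)
cv2.imwrite('pics/w5v.png',np.hstack([crop(im,proj(p,X),65,3),crop(im2,proj(p2,X),32,6)]))
E
```

```text
8.1 [ 0.5516659  -0.11868339  0.18058731] [ 1.79971967e+02 -3.93515328e-02 -1.70391675e+02] [ 0.00822719  0.38467371 -0.35844847] [-0.03724045  0.01019578 -0.02051042]
317 266
167 279
```

View pics/w5v.png

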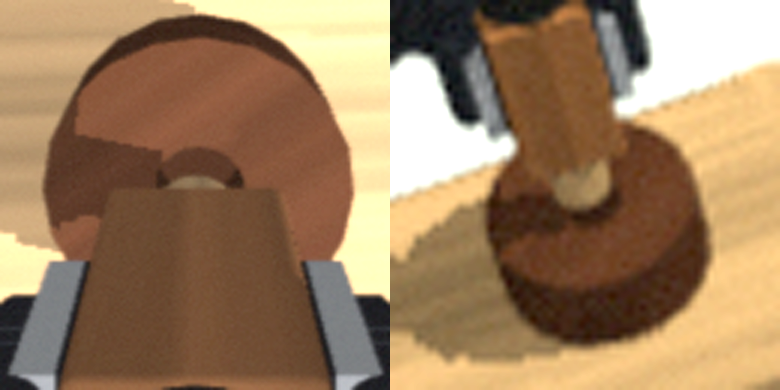

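The tenon is laterally centred over the hole (columns 198 against 200 in the crop). I'll work out the fore-aft offset from the near edges.

```bash
python3 - <<'E'
from h import *
p=imaging.camera_params('wrist');s=env.state();P,R=tool(s)
x0,y0=317-65,266-65
for nm,uv,z,r in(('tenon near',(198,177),P[2]-.1153,.008),('hole near',(200,148),.055,.009),('hole l',(157,188),.055,0),('hole r',(243,188),.055,0)):
    w=at_z(p,(x0+uv[0]/3,y0+uv[1]/3),z); t=(R.T@(w-P))*1000; print(nm,t, 'centre x',t[0]-r*1000)
E
```

```text
tenon near [  7.85424157  -0.4119734  115.28910446] centre x -0.14575842640299896
hole near [1.00717144e+01 1.13877072e-02 1.26835373e+02] centre x 1.0717144237689737
hole l [  2.02328919  -8.31941052 126.85389401] centre x 2.0232891932945893
hole r [  2.00664739   8.34382943 126.84022722] centre x 2.0066473943773575
```

Emit:
{"fn": "send_rows", "kwargs": {
  "increments": [
    [1.2,0.4,3,0],
    [0,0,3,0],
    [0,0,2,0],
    [0,0,0,0],
    [0,0,0,0]
  ]
}}

```text
time_s: 8.75
position: [0.5502, -0.1188, 0.1728]
tool_rot: [180.0, -0.0, -170.4]
force: [-0.0, 0.0, -0.7]
opening: 0.0277
grasp_force: 59.6
```

Emit:
{"fn": "send_rows", "kwargs": {
  "increments": [
    [0,0,1,0],
    [0,0,0,0]
  ]
}}

```text
time_s: 8.95
position: [0.5502, -0.1188, 0.1719]
tool_rot: [180.0, -0.0, -170.4]
force: [0.3, -0.3, -0.7]
opening: 0.0275
grasp_force: 59.6
```

Emit:
{"fn": "send_rows", "kwargs": {
  "increments": [
    [0,0,0.7,0],
    [0,0,0,0]
  ]
}}

```text
time_s: 9.15
position: [0.5502, -0.1188, 0.1711]
tool_rot: [180.0, -0.0, -170.4]
force: [-0.1, 0.0, -1.2]
opening: 0.0276
grasp_force: 59.6
```

Emit:
{"fn": "send_rows", "kwargs": {
  "increments": [
    [0,0,0.7,0],
    [0,0,0,0]
  ]
}}

```text
time_s: 9.35
position: [0.5502, -0.1188, 0.1704]
tool_rot: [180.0, -0.0, -170.4]
force: [-0.3, 0.3, -0.8]
opening: 0.0276
grasp_force: 59.6
```

Emit:
{"fn": "send_rows", "kwargs": {
  "increments": [
    [0,0,0.5,0],
    [0,0,0,0]
  ]
}}

```text
time_s: 9.55
position: [0.5502, -0.1188, 0.1699]
tool_rot: [180.0, -0.0, -170.4]
force: [0.1, -0.5, -1.1]
opening: 0.0278
grasp_force: 59.6
```

Emit:
{"fn": "send_rows", "kwargs": {
  "increments": [
    [0,0,0.5,0],
    [0,0,0,0]
  ]
}}

```text
time_s: 9.75
position: [0.5502, -0.1188, 0.1694]
tool_rot: [180.0, -0.0, -170.4]
force: [0.1, 0.6, -0.8]
opening: 0.0276
grasp_force: 59.6
```

Emit:
{"fn": "send_rows", "kwargs": {
  "increments": [
    [0,0,0.5,0],
    [0,0,0,0]
  ]
}}

```text
time_s: 9.95
position: [0.5502, -0.1188, 0.169]
tool_rot: [180.0, -0.0, -170.4]
force: [0.5, 0.2, -1.8]
opening: 0.0275
grasp_force: 59.6
```

Emit:
{"fn": "send_rows", "kwargs": {
  "increments": [
    [0,0,0.6,0],
    [0,0,0,0]
  ]
}}

```text
time_s: 10.15
position: [0.5502, -0.1188, 0.1683]
tool_rot: [180.0, -0.0, -170.4]
force: [0.7, 0.0, -0.8]
opening: 0.027
grasp_force: 59.6
```

Emit:
{"fn": "send_rows", "kwargs": {
  "increments": [
    [0,0,0.6,0],
    [0,0,0,0]
  ]
}}

```text
time_s: 10.35
position: [0.5502, -0.1188, 0.1677]
tool_rot: [180.0, -0.0, -170.4]
force: [-1.1, 0.2, -1.2]
opening: 0.0273
grasp_force: 59.6
```

Emit:
{"fn": "send_rows", "kwargs": {
  "increments": [
    [0,0,0.6,0],
    [0,0,0,0]
  ]
}}

```text
time_s: 10.55
position: [0.5502, -0.1188, 0.1671]
tool_rot: [180.0, -0.0, -170.4]
force: [-0.1, 0.1, -0.7]
opening: 0.0272
grasp_force: 59.6
```

The tenon is 3 mm below the boss top with no force, so it has entered the hole. I'll continue down slowly and watch the forces.

Emit:
{"fn": "send_rows", "kwargs": {
  "increments": [
    [0,0,1,0],
    [0,0,1,0],
    [0,0,1,0],
    [0,0,1,0],
    [0,0,0,0]
  ]
}}

```text
time_s: 11.05
position: [0.5501, -0.1188, 0.163]
tool_rot: [180.0, -0.0, -170.4]
force: [0.1, -0.5, -0.8]
opening: 0.0274
grasp_force: 59.6
```

Emit:
{"fn": "send_rows", "kwargs": {
  "increments": [
    [0,0,1,0],
    [0,0,1,0],
    [0,0,1,0],
    [0,0,1,0],
    [0,0,0,0]
  ]
}}

```text
time_s: 11.55
position: [0.5501, -0.1188, 0.159]
tool_rot: [180.0, -0.0, -170.4]
force: [0.5, 0.9, 0.1]
opening: 0.0272
grasp_force: 59.6
```

Emit:
{"fn": "send_rows", "kwargs": {
  "increments": [
    [0,0,1,0],
    [0,0,1,0],
    [0,0,1,0],
    [0,0,1,0],
    [0,0,0,0]
  ]
}}

```text
time_s: 12.05
position: [0.5501, -0.1188, 0.155]
tool_rot: [180.0, -0.0, -170.4]
force: [-0.3, -0.4, -1.1]
opening: 0.0272
grasp_force: 59.6
```

Emit:
{"fn": "send_rows", "kwargs": {
  "increments": [
    [0,0,1,0],
    [0,0,1,0],
    [0,0,1,0],
    [0,0,1,0],
    [0,0,0,0]
  ]
}}

```text
time_s: 12.55
position: [0.5501, -0.1188, 0.151]
tool_rot: [180.0, -0.0, -170.4]
force: [-0.0, -0.6, -0.4]
opening: 0.0275
grasp_force: 59.6
```

Emit:
{"fn": "send_rows", "kwargs": {
  "increments": [
    [0,0,1,0],
    [0,0,1,0],
    [0,0,1,0],
    [0,0,0,0]
  ]
}}

```text
time_s: 12.95
position: [0.5501, -0.1188, 0.148]
tool_rot: [180.0, -0.0, -170.4]
force: [0.1, 0.3, -0.8]
opening: 0.0271
grasp_force: 59.6
```

Emit:
{"fn": "send_rows", "kwargs": {
  "increments": [
    [0,0,0.5,0],
    [0,0,0.5,0],
    [0,0,0,0]
  ]
}}

```text
time_s: 13.25
position: [0.5502, -0.1188, 0.1471]
tool_rot: [-180.0, -0.0, -170.4]
force: [0.1, 0.0, 0.4]
opening: 0.0274
grasp_force: 59.6
```

Emit:
{"fn": "send_rows", "kwargs": {
  "increments": [
    [0,0,0.5,0],
    [0,0,0,0]
  ]
}}

```text
time_s: 13.45
position: [0.5502, -0.1188, 0.1467]
tool_rot: [180.0, -0.0, -170.4]
force: [-0.3, 0.2, -0.1]
opening: 0.0276
grasp_force: 59.6
```

Emit:
{"fn": "send_rows", "kwargs": {
  "increments": [
    [0,0,0.4,0],
    [0,0,0,0]
  ]
}}

```text
time_s: 13.65
position: [0.5503, -0.1188, 0.1463]
tool_rot: [-180.0, 0.0, -170.4]
force: [-0.8, 0.8, -0.9]
opening: 0.0275
grasp_force: 59.6
```

Emit:
{"fn": "send_rows", "kwargs": {
  "increments": [
    [0,0,0.4,0],
    [0,0,0,0]
  ]
}}

```text
time_s: 13.85
position: [0.5503, -0.1188, 0.1462]
tool_rot: [-180.0, 0.0, -170.4]
force: [-0.6, 0.6, 2.3]
opening: 0.0274
grasp_force: 59.9
```

Emit:
{"fn": "send_rows", "kwargs": {
  "increments": [
    [0,0,0.4,0],
    [0,0,0,0]
  ]
}}

```text
time_s: 14.05
position: [0.5504, -0.1188, 0.1462]
tool_rot: [-180.0, 0.0, -170.4]
force: [-1.6, 0.1, 5.0]
opening: 0.0273
grasp_force: 60.4
```

Contact came at TCP z = 0.1462, against the predicted seat of 0.1463. I'll press a little more to confirm it's firm.

Emit:
{"fn": "send_rows", "kwargs": {
  "increments": [
    [0,0,0.5,0],
    [0,0,0,0]
  ]
}}

```text
time_s: 14.25
position: [0.5505, -0.1188, 0.1462]
tool_rot: [-180.0, 0.0, -170.4]
force: [-4.1, 1.4, 9.1]
opening: 0.0275
grasp_force: 60.8
```

Emit:
{"fn": "send_rows", "kwargs": {
  "increments": [
    [0,0,0.5,0],
    [0,0,0,0],
    [0,0,0,0]
  ]
}}

```text
time_s: 14.55
position: [0.5505, -0.1189, 0.1461]
tool_rot: [-180.0, 0.0, -170.4]
force: [-4.6, 1.5, 12.0]
opening: 0.027
grasp_force: 61.2
```

```bash
python3 - <<'E'
from h import *
s=env.state();print(s['time_s'],s['position'],s['force'],s['wrist_torque'])
im2,p2=shot('scene'); im,p=shot('wrist')
cs=np.round(proj(p2,(.551,-.12,.07))).astype(int); x,y=cs
cs=np.round(proj(p,(.551,-.12,.07))).astype(int)
h=65;u,v=cs[0],min(cs[1],480-h)
f=lambda a:cv2.convertScaleAbs(cv2.resize(a,(390,390),interpolation=cv2.INTER_CUBIC),alpha=1.8)
cv2.imwrite('pics/s6.png',np.hstack([f(im[v-h:v+h,u-h:u+h]),f(im2[y-32:y+32,x-32:x+32])]))
E
```

```text
14.55 [ 0.55052037 -0.11887373  0.14614593] [-4.56315811  1.50054593 11.98798246] [ 0.36730414  1.03186471 -0.03092195]
```

View pics/s6.png

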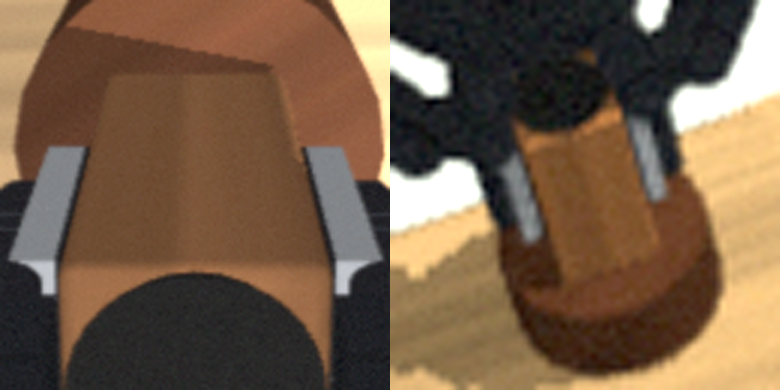

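The shoulder is flat on the boss with no light wood showing in either view. I'll ease the press, open, and retreat straight up.

Emit:
{"fn": "send_rows", "kwargs": {
  "increments": [
    [0,0,-0.7,0],
    [0,0,-0.5,0],
    [0,0,0,0],
    [0,0,0,0]
  ]
}}

```text
time_s: 15.05
position: [0.5504, -0.1188, 0.1462]
tool_rot: [-180.0, 0.0, -170.4]
force: [-2.2, 1.5, 6.1]
opening: 0.0274
grasp_force: 60.1
```

Emit:
{"fn": "send_rows", "kwargs": {
  "increments": [
    [0,0,0,0],
    [0,0,0,0],
    [0,0,0,0],
    [0,0,0,0],
    [0,0,0,0],
    [0,0,0,0],
    [0,0,0,0],
    [0,0,0,0]
  ],
  "fingers": 1
}}

```text
time_s: 15.85
position: [0.5502, -0.1188, 0.1457]
tool_rot: [-180.0, 0.0, -170.4]
force: [-0.1, 0.1, 0.1]
opening: 0.0856
grasp_force: 0.0
```

Emit:
{"fn": "send_rows", "kwargs": {
  "increments": [
    [0,0,-5,0],
    [0,0,-15,0],
    [0,0,-30,0],
    [0,0,-30,0],
    [0,0,-30,0],
    [0,0,-20,0],
    [0,0,0,0],
    [0,0,0,0]
  ]
}}

```text
time_s: 16.65
position: [0.5504, -0.1188, 0.2767]
tool_rot: [-179.9, 0.1, -170.4]
force: [0.3, -0.1, -0.2]
opening: 0.0855
grasp_force: 0.0
```

```bash
python3 - <<'E'
from h import *
s=env.state();print(s['time_s'],s['position'],s['force'],s['opening'])
im2,p2=shot('scene'); im,p=shot('wrist')
x,y=np.round(proj(p2,(.551,-.12,.07))).astype(int)
w=cv2.resize(im,(400,300)); w=cv2.copyMakeBorder(w,0,90,0,0,0)
cv2.imwrite('pics/s7.png',np.hstack([w,cv2.convertScaleAbs(cv2.resize(im2[y-40:y+40,x-40:x+40],(390,390),interpolation=cv2.INTER_CUBIC),alpha=1.8)]))
for d in imaging.tip_of('wrist','leg_top')[:2]: print(d,at_z(p,d['at'],.12))
E
```

```text
16.65 [ 0.55042244 -0.11883716  0.27673318] [ 0.27897812 -0.13849339 -0.20043525] 0.08551473057940484
{'at': [315.8, 253.1], 'confidence': 0.79} [ 0.54998861 -0.12037481  0.12      ]
```

View pics/s7.png

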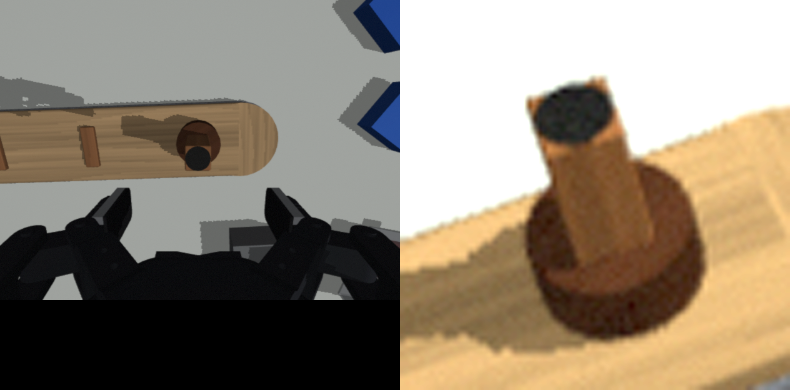

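The leg stands upright and seated on the boss, and the gripper is clear above it. I'm handing the job in.

```bash
python3 -c "
from plant import env
print(env.job_done())"
```

```text
the job is handed in; nothing more can be done
None
```

The leg's tenon is fully seated in the boss with its shoulder down (pressed at no more than about 12 N), it was left standing upright and released, and the job was handed in at about 17 s.

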